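# Heft the pantry boxes and draw out the one that has run low

## Task

One of the three lidded boxes in the bamboo pantry rack is nearly empty: working from left to right, take each by its front knob, raise just its front end about a centimetre for a moment to feel its weight and let it down again. Draw the nearly empty one straight out of its slot and set it flat on the worktop just in front, clear of the rack, for refilling, and slide the two full ones gently home against the cork at the back of the rack. Never tip a box steeply or ram it against the rack, and leave everything else where it is.

Things in the scene. Friction and masses are not known exactly. Their poses are not given: they have to be found in the camera images.
- rack: Pale bamboo pantry rack, fixed, 275 mm wide, 110 deep, 97 high to the top of its shelf (a thin rail round the shelf's sides and back stands 14 mm higher). Origin on the worktop at the middle of the front edge; +x runs into the rack, y to its left, z up. Slots centred at y = +89, 0, -89 mm, 81 mm wide, floor 5 mm above the worktop, shelf underside 87 mm above it (22 mm over the boxes).
- rack_stop (a point): on the floor of the middle slot at the face of the firm cork buffer that stops the box: 100 mm in from the front edge, the same in all slots. Boxes have 2.5 mm play a side, friction 0.3 to 0.4. Meet the cork at a creep (10 to 20 mm/s; 60 mm/s jars it) and stop on feeling it. A wall cabinet hangs 0.49 m above the worktop, its front 3 to 5 cm behind the rack's front edge: back off as you rise
- box_left: White box with grey lid that stays shut, in the left slot (left is +y), 100x76x60 mm. Origin: centre of its underside; x along its length to the rack's back, z up. Starts 6 to 30 mm short of the cork buffer; fully home its origin is at x = 50 mm in the rack's frame. Just one of the three is nearly empty (0.19-0.24 kg in all), the others full (0.73-0.93 kg); all look alike.
- box_left_knob (a point): centre of the left box's steel ball knob, 24 mm across, on a 10 mm stem, 26 mm before the box's front face, 42 mm above its underside. Pinched across, it turns between the fingers, so the box pivots on its rear edge as the knob is raised: that takes 3 to 5 N for a full box, 0.7 to 1.7 N for the nearly empty one
- box_left_heel (a point): middle of the left box's rear bottom edge, 50 mm behind its origin; it stays on the slot floor while the front is raised
- box_middle: White box with grey lid that stays shut, in the middle slot (left is +y), 100x76x60 mm. Origin: centre of its underside; x along its length to the rack's back, z up. Starts 6 to 30 mm short of the cork buffer; fully home its origin is at x = 50 mm in the rack's frame. Just one of the three is nearly empty (0.19-0.24 kg in all), the others full (0.73-0.93 kg); all look alike.
- box_middle_knob (a point): centre of the middle box's steel ball knob, 24 mm across, on a 10 mm stem, 26 mm before the box's front face, 42 mm above its underside. Pinched across, it turns between the fingers, so the box pivots on its rear edge as the knob is raised: that takes 3 to 5 N for a full box, 0.7 to 1.7 N for the nearly empty one
- box_middle_heel (a point): middle of the middle box's rear bottom edge, 50 mm behind its origin; it stays on the slot floor while the front is raised
- box_right: White box with grey lid that stays shut, in the right slot (left is +y), 100x76x60 mm. Origin: centre of its underside; x along its length to the rack's back, z up. Starts 6 to 30 mm short of the cork buffer; fully home its origin is at x = 50 mm in the rack's frame. Just one of the three is nearly empty (0.19-0.24 kg in all), the others full (0.73-0.93 kg); all look alike.
- box_right_knob (a point): centre of the right box's steel ball knob, 24 mm across, on a 10 mm stem, 26 mm before the box's front face, 42 mm above its underside. Pinched across, it turns between the fingers, so the box pivots on its rear edge as the knob is raised: that takes 3 to 5 N for a full box, 0.7 to 1.7 N for the nearly empty one
- box_right_heel (a point): middle of the right box's rear bottom edge, 50 mm behind its origin; it stays on the slot floor while the front is raised
- spice_a: red-capped spice jar, 45 mm across, 106 mm tall, standing on the rack's top shelf; origin at the centre of its underside. To be left alone.
- spice_c: green-capped spice jar, 44 mm across, 99 mm tall, standing on the rack's top shelf; origin at the centre of its underside. To be left alone.
- mug_b: white mug with a yellow band, 90 mm across, 94 mm tall, on the worktop to the right; origin at the centre of its underside. To be left alone.
- jam: jam jar with a pale lid, 61 mm across, 90 mm tall, on the worktop to the right; origin at the centre of its underside. To be left alone.
- mustard: mustard jar with a yellow lid, 57 mm across, 85 mm tall, standing on the rack's top shelf; origin at the centre of its underside. To be left alone.
- egg_timer: red and white wind-up timer, 60 mm across, 46 mm tall, to the right; origin at the centre of its underside. To be left alone.

How it is judged:
By the outcome, as a careful person would: the job done as asked, in the order asked, and still so for the second after the job is handed in, with the robot touching nothing.
It also fails if it takes over 58 s, if anything falls off the work surface, if the arm or the gripper's body presses on something with over 40 N, if the wrist force passes 120 N, or if a joint passes its speed limit or range.

## Robot

A 6-joint arm with a two-finger parallel gripper is mounted at the origin on a cart in front of the work surface, level with it; the furniture and walls round the work are solid. World frame = base frame: x ahead of the robot, y to its left, z up, the work surface at z = 0. Lengths are in m, angles in rad, forces in N, time in s.
With the tool pointing down it reaches from about 0.35 to 0.775 m from the base axis. Payload 7.3 kg.
Tool frame: the origin (TCP) lies at the very end of the fingers, on their centre line; the grasp point (between the pads) lies 19 mm behind it (pinch_z is the distance from the TCP to the grasp point, in m); z points along the fingers, y is the line along which they close (so a half turn about z gives the same grasp; the last joint's range is limited). The gripper opens to 92 mm and grips with 3 to 60 N. Pads are 19 mm wide; open, the fingers measure 130 mm over their backs; the gripper's body (75 mm by 190 mm) begins 47 mm behind the grasp point.
Start: joints at [1.196, 0.342, 1.524, -0, 1.275, -0.146], TCP at [0.119, 0.511, 0.227] pointing down, gripper open.
Joint ranges: [-2.53, 2.53], [-0.77, 2.02], [0.04, 2.7], [-1, 4.14], [0.28, 2.66], [-3.11, 3.11]. Speed limits (rad/s): [2.57, 2.57, 3.14, 3.14, 3.14, 3.14].

## Interface

Orientations are given as [roll, pitch, yaw] about the fixed x, y, z axes, in that order (R = Rz(yaw) Ry(pitch) Rx(roll)).
In Python, from cell import * gives the robot as it stands.
- The arm moves only by the tool arm_command, never from a script. Its arguments are lists of equal length, an entry for each row: "fingers": the gripper command: -1 is fully open, 1 is shut, values between are in proportion; "travel": the shift along the tool's x, y, z in m, a list of three; "dr": the turn, a rotation vector about the tool's x, y, z in degrees, a list of three. In form: {"fingers": [fingers, ...], "travel": [[x, y, z], ...], "dr": [[wx, wy, wz], ...]}. A call has 1 to 8 rows; each row is the pose to reach, as a shift and turn from the pose commanded when the call began, along the tool's axes at that moment; what a row does not reach only later rows make up. A row lasts 1/12 s, in which the tool goes at most 41.7 mm and 7.16 degrees, less where a joint would pass 70% of its speed; a pose out of reach is approached as far as the arm can. A call with a gripper value outside its range is refused whole. The fingers move at their own pace and stop on an object; "squeeze" is the grip in N (left out, the last holds). Time passes only in rows, so rows that repeat a pose let the fingers close. It gives the time, the measured TCP pose, the force, the opening and the grip force at its end, in the units of the state.
- observe(): the state, without advancing time (a new reading comes with each control period).
- read_camera(name): name is "scene" or "top" or "wrist"; returns a dict with "color" (420x560x3 uint8, blue, green, red), "z_map" (420x560 float32, m along the optical axis (not along the pixel's ray), 0 where there is no reading), "fx", "fy", "cx", "cy" (pixels), "R" (3x3) and "t" (3): a world point X has camera coordinates R X + t. Camera axes: x right, y down, z forward; pixel columns grow to the right and rows downward; lengths in m; the calibration is good to about 2 mm. A picture is of the moment at which its call begins.
- hand_in(): hands the job in; it is judged then, once.
The state is a dict: "time": time; "qpos": joint angles; "qvel": joint speeds; "joint_efforts": joint torques, N m; "tool_pos": TCP position; "tool_rot": TCP orientation; "contact_force": force on the tool from outside, world axes, zero at the start; "torque": the same for the moment, N m; "opening": finger opening in m; "grip_force": force on a finger pad.
Only numpy, scipy, OpenCV 4.12 (cv2) and the standard library are available. Lean on these libraries where they do the work, as an engineer would, in place of code of your own. Each camera call takes 0.05 s, during which the arm holds its last target. There are 200 camera calls.

## Working session

There is one attempt and no reset: what is moved stays moved. The work goes in short steps, Python scripts to look and compute and a tool call to move; the robot and the scene stay as the last step left them, time stands still between calls to the robot, and variables do not carry over. Pictures are saved under pics/ and viewed, at most 10 in all, crops included, and the job is handed in when it is done.

Besides the shell and the picture viewer there is one more tool, called after "Call:" as name(argument=value, ...) on one line, values as JSON. arm_command: Moves the arm, as the interface text tells. Its arguments: {"type":"object","properties":{"fingers":{"type":"array","items":{"type":"number"}},"travel":{"type":"array","items":{"type":"array","items":{"type":"number"}}},"dr":{"type":"array","items":{"type":"array","items":{"type":"number"}}},"squeeze":{"type":"number"}},"required":["fingers","travel","dr"]}

```bash
ls; mkdir -p pics; python3 - <<'E'
from cell import *
import cv2, numpy as np
s=observe(); print(s)
for n in ("scene","top"):
    c=read_camera(n); cv2.imwrite(f"pics/{n}0.png",c["color"]); np.savez(f"pics/{n}0.npz",**c)
    print(n,c["fx"],c["fy"],c["cx"],c["cy"],c["R"].tolist(),c["t"])
a=cv2.imread("pics/scene0.png");
E
```

```text
pics
{'time': 0.0, 'qpos': array([ 1.19600508e+00,  3.42702177e-01,  1.52499163e+00,  6.98026564e-06,
        1.27538880e+00, -1.46011291e-01]), 'qvel': array([ 0.00059142,  0.00071008, -0.00089757,  0.00041661, -0.0017974 ,
        0.0005736 ]), 'joint_efforts': array([-1.13132042e-03, -4.31247067e+01, -2.44225323e+01,  7.17013143e-02,
        5.61280386e-02, -1.27172584e-04]), 'tool_pos': array([0.11890129, 0.51095567, 0.22606448]), 'tool_rot': array([-3.14011952e+00, -2.23382117e-04,  2.91281050e+00]), 'contact_force': array([-0.32102075,  0.05560629,  0.35868779]), 'torque': array([ 0.00653697,  0.00863593, -0.02742436]), 'grip_force': 0.0, 'opening': 0.0922929989904049}
scene 496.954074734585 496.954074734585 267.26024785354934 215.86323338237224 [[0.4989073510107442, -0.8666036665825303, -0.009462566943314312], [-0.580564933730225, -0.32608728054152447, -0.7460639672252324], [0.6434561467810076, 0.37771043212327043, -0.6658070415931261]] [-0.49995949  0.31203854  0.96302874]
top 459.3869536368538 459.3869536368538 275.1707918093213 204.96948338905952 [[0.026477678732754, -0.9995467448778225, -0.014326106696314355], [-0.9861622943572134, -0.023771584085179202, -0.16406962235038505], [0.1636547027037164, 0.01847204899924135, -0.9863447276123736]] [-0.23268536  0.55505457  1.23754174]
```

View pics/scene0.png

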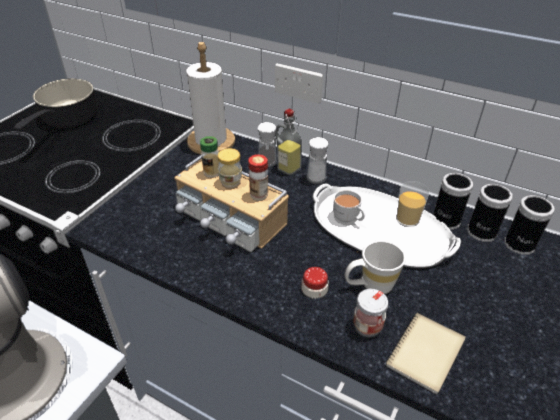

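View pics/top0.png

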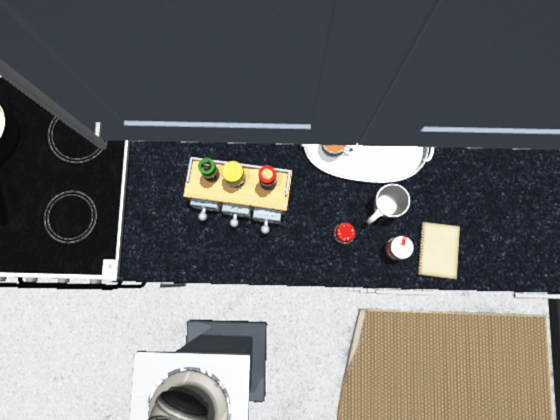

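The scene view shows the rack, with knobs at about (181,207), (206,222) and (233,239). In the top view the knobs are at about (203,215), (234,222) and (265,229), and the shelf's front edge runs from (185,198) to (288,211). Next I'll measure these with depth.

```bash
cat > h.py <<'E'
import numpy as np, cv2
def world(c):
    v,u=np.mgrid[0:420,0:560]; z=c["z_map"]
    P=np.stack([(u-c["cx"])/c["fx"]*z,(v-c["cy"])/c["fy"]*z,z],-1)
    W=(P-c["t"])@c["R"]; W[z==0]=np.nan; return W
def knobfit(pts,r=.012):
    from scipy.optimize import least_squares
    c0=np.nanmean(pts,0)-[0,0,.004]
    f=least_squares(lambda c:np.linalg.norm(pts-c,axis=1)-r,c0,loss="soft_l1",f_scale=.001)
    return f.x,np.sqrt(np.mean(f.fun**2))
E
python3 - <<'E'
from h import *
for n,ks in (("top",[(203,215),(234,222),(265,229)]),("scene",[(181,207),(206,222),(233,239)])):
    c=np.load(f"pics/{n}0.npz"); W=world(c); z=W[...,2]
    if n=="top":
        m=np.zeros(z.shape,bool); m[150:215,180:295]=1
        m&=(z>.088)&(z<.104)
        r=cv2.minAreaRect((W[m][:,:2]*1000).astype(np.float32)); print("shelf",m.sum(),r,cv2.boxPoints(r), np.median(z[m]))
        # table edge along column 234
        print("table", [(v,W[v,234].round(3).tolist()) for v in range(230,292,6)])
    else:
        m=(z>.09)&(z<.104); m[:150]=0;m[250:]=0;m[:,:170]=0;m[:,300:]=0
        r=cv2.minAreaRect((W[m][:,:2]*1000).astype(np.float32)); print("shelf",m.sum(),r,cv2.boxPoints(r))
    for u,v in ks:
        p=W[v-8:v+9,u-8:u+9].reshape(-1,3); 
        q=p[(p[:,2]>.035)&(p[:,2]<.065)]
        print(n,"px",W[v,u].round(4), len(q))
        q=q[np.linalg.norm(q-W[v,u],axis=1)<.016]
        if len(q)>5: print("  fit",len(q),knobfit(q))
    for k in [(208,168),(268,172)] if n=="top" else []: print(W[k[1],k[0]])
E
```

```text
shelf 2740 ((611.974609375, -116.7060546875), (281.7833557128906, 114.51866149902344), 83.40489196777344) [[ 538.9124  -250.08902]
 [ 652.6733  -263.24176]
 [ 685.0368    16.67691]
 [ 571.27594   29.82965]] 0.0981711252366902
table [(230, [0.492, -0.102, 0.006]), (236, [0.475, -0.103, 0.001]), (242, [0.458, -0.103, -0.0]), (248, [0.441, -0.104, 0.001]), (254, [0.424, -0.105, 0.004]), (260, [0.407, -0.105, -0.002]), (266, [0.39, -0.106, 0.004]), (272, [0.374, -0.107, 0.002]), (278, [0.357, -0.108, 0.005]), (284, [0.333, -0.016, -0.897]), (290, [0.305, -0.016, -0.907])]
top px [ 0.5256 -0.0208  0.0587] 83
  fit 61 (array([ 0.52556814, -0.01884456,  0.04946317]), np.float64(0.0014619994514542191))
top px [ 0.5082 -0.1071  0.0588] 77
  fit 61 (array([ 0.51026931, -0.10619927,  0.0478822 ]), np.float64(0.0017649299655407011))
top px [ 0.491  -0.1928  0.0595] 74
  fit 60 (array([ 0.4938449 , -0.19207643,  0.04826528]), np.float64(0.0014426353064496682))
[ 0.62366985 -0.05236586  0.20122603]
[ 0.61637869 -0.20167045  0.20347511]
shelf 2354 ((608.9893798828125, -119.19070434570312), (284.2511291503906, 115.5517578125), 83.48648071289062) [[ 535.46405  -253.84491 ]
 [ 650.26996  -266.95282 ]
 [ 682.5147     15.463501]
 [ 567.7088     28.571411]]
scene px [ 0.522  -0.0258  0.0533] 134
  fit 73 (array([ 0.52443638, -0.02032947,  0.04858422]), np.float64(0.001739471447461206))
scene px [ 0.5041 -0.1158  0.0567] 139
  fit 70 (array([ 0.50873565, -0.10869122,  0.04842258]), np.float64(0.0018093158161571446))
scene px [ 0.4877 -0.2043  0.0555] 138
  fit 67 (array([ 0.49288762, -0.19437522,  0.04848596]), np.float64(0.0016584663107238335))
```

```bash
cat >> h.py <<'E'
from scipy.spatial.transform import Rotation as Ro
O=np.array([.556,-.1117,0]); YAW=np.radians(-6.6)
RR=Ro.from_euler('z',YAW).as_matrix()      # rack axes
def Rt(th):  # tool: y=+rack y, z forward-down by th from vertical
    s,c=np.sin(th),np.cos(th)
    return RR@np.array([[-c,0,s],[0,1,0],[-s,0,-c]])
def rk(p): return RR.T@(np.asarray(p)-O)
def plan(g,th=30):  # g: grasp point, rack frame, m -> travel, dr from the current pose
    from cell import observe
    s=observe(); R0=Ro.from_euler('xyz',s["tool_rot"]).as_matrix(); R1=Rt(np.radians(th))
    p=O+RR@np.asarray(g)+.019*R1[:,2]
    print("t",s["time"],"TCP target",p.round(4),"travel",(R0.T@(p-s["tool_pos"])).round(4),
      "dr",np.degrees(Ro.from_matrix(R0.T@R1).as_rotvec()).round(2))
def where():
    from cell import observe
    s=observe(); R0=Ro.from_euler('xyz',s["tool_rot"]).as_matrix()
    print("grasp in rack",(rk(s["tool_pos"]-.019*R0[:,2])*1000).round(1),"F rack",(RR.T@s["contact_force"]).round(2),"t",s["time"])
E
python3 - <<'E'
from h import *
for k in [(.525,-.0195,.048),(.5095,-.1075,.048),(.4934,-.193,.048)]: print(rk(k).round(4))
print(np.linalg.det(Rt(.5)))
plan([-.0414-.04,.088,.047+.069])
E
```

```text
[-0.0414  0.088   0.048 ]
[-0.0467 -0.0012  0.048 ]
[-0.0528 -0.088   0.048 ]
0.9999999999999999
t 0.1 TCP target [ 0.4947 -0.016   0.0995] travel [-0.4855 -0.4279  0.1271] dr [ -1.78 -29.98  -6.34]
```

Call:
arm_command(fingers=[-0.1, -0.1, -0.1, -0.1, -0.1, -0.1, -0.1, -0.1], travel=[[-0.4855, -0.428, 0.127], [-0.4855, -0.428, 0.127], [-0.4855, -0.428, 0.127], [-0.4855, -0.428, 0.127], [-0.4855, -0.428, 0.127], [-0.4855, -0.428, 0.127], [-0.4855, -0.428, 0.127], [-0.4855, -0.428, 0.127]], dr=[[-1.78, -30, -6.3], [-1.78, -30, -6.3], [-1.78, -30, -6.3], [-1.78, -30, -6.3], [-1.78, -30, -6.3], [-1.78, -30, -6.3], [-1.78, -30, -6.3], [-1.78, -30, -6.3]], squeeze=12)

```text
time: 0.77
tool_pos: [0.3089, 0.2438, 0.1621]
tool_rot: [3.14, 0.524, 3.027]
contact_force: [1.7, -0.3, -1.1]
opening: 0.0509
grip_force: 0.0
```

```bash
python3 -c "
from h import *
plan([-.0814,.088,.116]);where()"
```

```text
t 0.7667 TCP target [ 0.4947 -0.016   0.0995] travel [-0.1541 -0.2372  0.161 ] dr [0.12 0.04 0.04]
grasp in rack [-295.9  324.7  178.6] F rack [ 1.76 -0.07 -1.12] t 0.7667
```

Call:
arm_command(fingers=[-0.1, -0.1, -0.1, -0.1, -0.1, -0.1, -0.1, -0.1], travel=[[-0.147, -0.226, 0.154], [-0.147, -0.226, 0.154], [-0.147, -0.226, 0.154], [-0.147, -0.226, 0.154], [-0.147, -0.226, 0.154], [-0.147, -0.226, 0.154], [-0.147, -0.226, 0.154], [-0.147, -0.226, 0.154]], dr=[[0, 0, 0], [0, 0, 0], [0, 0, 0], [0, 0, 0], [0, 0, 0], [0, 0, 0], [0, 0, 0], [0, 0, 0]])

```text
time: 1.43
tool_pos: [0.459, 0.0446, 0.1417]
tool_rot: [-3.139, 0.499, 3.024]
contact_force: [-0.1, 1.1, 0.1]
opening: 0.0508
grip_force: 0.0
```

Call:
arm_command(fingers=[-0.1, -0.1, -0.1], travel=[[0, 0, 0], [0, 0, 0], [0, 0, 0]], dr=[[0, 0, 0], [0, 0, 0], [0, 0, 0]])

```text
time: 1.68
tool_pos: [0.4574, 0.0458, 0.141]
tool_rot: [-3.138, 0.497, 3.024]
contact_force: [-0.8, 1.2, 0.3]
opening: 0.0504
grip_force: 0.0
```

```bash
python3 - <<'E'
from h import *
from cell import *
where(); plan([-.0414,.088,.047])
c=read_camera("wrist"); np.savez("pics/w1.npz",**c); cv2.imwrite("pics/w1.png",c["color"])
W=world(c)
# project estimated knobs
for g in [(-.0414,.088,.047),(-.0467,-.001,.047),(-.0528,-.088,.047)]:
    X=c["R"]@(O+RR@np.array(g))+c["t"]; print((X[:2]/X[2]*[c["fx"],c["fy"]]+[c["cx"],c["cy"]]).round(1),X[2].round(3))
E
```

```text
grasp in rack [-125.1  145.2  157.7] F rack [-0.92  1.12  0.25] t 1.6833
t 1.6833 TCP target [ 0.5344 -0.0206  0.0305] travel [-0.0214 -0.0564  0.1375] dr [-0.26 -1.52 -0.14]
[224.  223.3] 0.292
[132.9 219.8] 0.289
[ 41.2 215.6] 0.285
```

View pics/w1.png

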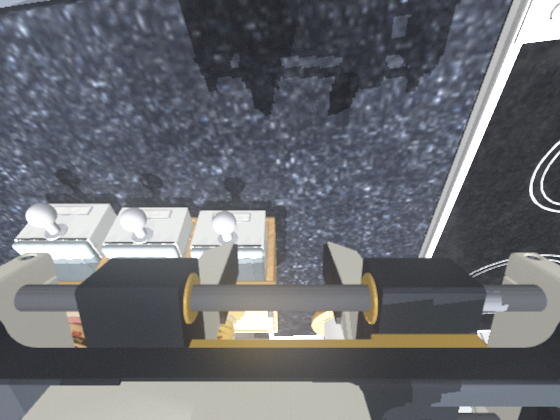

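The wrist view shows the knobs at (223,222), (134,219) and (41,214), within about 2 px of my projected estimates. The positions are good, so I'll move in on the left knob.

Call:
arm_command(fingers=[-0.1, -0.1, -0.1, -0.1, -0.1, -0.1], travel=[[-0.021, -0.0565, 0.07], [-0.021, -0.0565, 0.07], [-0.021, -0.0565, 0.07], [-0.021, -0.0565, 0.07], [-0.021, -0.0565, 0.07], [-0.021, -0.0565, 0.07]], dr=[[0, -1.5, 0], [0, -1.5, 0], [0, -1.5, 0], [0, -1.5, 0], [0, -1.5, 0], [0, -1.5, 0]])

```text
time: 2.23
tool_pos: [0.509, -0.0192, 0.1211]
tool_rot: [3.134, 0.478, 3.026]
contact_force: [-0.3, -0.2, -0.5]
opening: 0.0508
grip_force: 0.0
```

```bash
python3 -c "
from h import *
plan([-.0414,.088,.047]);where()"
```

```text
t 2.2333 TCP target [ 0.5344 -0.0206  0.0305] travel [0.0191 0.0008 0.0921] dr [ 0.4  -2.59 -0.05]
grasp in rack [-66.1  86.4 137.9] F rack [-0.26 -0.21 -0.46] t 2.2333
```

```bash
python3 -c "
from cell import *
s=observe();print(s['qpos'].round(3),s['qvel'].round(3))"
```

```text
[-0.224  0.259  2.13   0.206  0.283 -1.865] [ 0.01  -0.016  0.004  0.001  0.001 -0.008]
```

The wrist pitch joint is at its 0.28 limit, so 30° of tilt isn't available here. 16° still clears the rack by geometry, so I'll use that.

```bash
python3 -c "
from h import *
plan([-.0414-.018,.088,.047+.062],16);"
```

```text
t 2.2333 TCP target [ 0.5123 -0.0181  0.0907] travel [0.0112 0.0013 0.0284] dr [ 0.41 11.41 -0.  ]
```

Call:
arm_command(fingers=[-0.1, -0.1, -0.1, -0.1], travel=[[0.011, 0.001, 0.028], [0.011, 0.001, 0.028], [0.011, 0.001, 0.028], [0.011, 0.001, 0.028]], dr=[[0.4, 11.4, 0], [0.4, 11.4, 0], [0.4, 11.4, 0], [0.4, 11.4, 0]])

```text
time: 2.57
tool_pos: [0.5137, -0.0183, 0.092]
tool_rot: [-3.141, 0.284, 3.028]
contact_force: [-0.4, -0.3, 0.2]
opening: 0.0506
grip_force: 0.0
```

```bash
python3 -c "
from h import *
from cell import observe
plan([-.0414,.088,.047],16);where();print(observe()['qpos'])"
```

```text
t 2.5667 TCP target [ 0.5302 -0.0201  0.0287] travel [0.0018 0.0001 0.0654] dr [0.01 0.26 0.08]
grasp in rack [-58.1  87.9 110.3] F rack [-0.31 -0.35  0.23] t 2.5667
[-0.19974534  0.36275922  1.9827817   0.04845313  0.51366145 -1.69561989]
```

Call:
arm_command(fingers=[-0.1, -0.1, -0.1, -0.1, -0.1, -0.1, 1, 1], travel=[[0.0005, 0, 0.015], [0.001, 0, 0.03], [0.0015, 0, 0.045], [0.002, 0, 0.057], [0.002, 0, 0.065], [0.002, 0, 0.065], [0.002, 0, 0.065], [0.002, 0, 0.065]], dr=[[0, 0, 0], [0, 0, 0], [0, 0, 0], [0, 0, 0], [0, 0, 0], [0, 0, 0], [0, 0, 0], [0, 0, 0]], squeeze=12)

```text
time: 3.23
tool_pos: [0.5294, -0.0212, 0.0295]
tool_rot: [-3.141, 0.283, 3.026]
contact_force: [-0.5, -0.4, 0.8]
opening: 0.0414
grip_force: 0.0
```

Call:
arm_command(fingers=[1, 1, 1, 1, 1], travel=[[0, 0, 0], [0, 0, 0], [0, 0, 0], [0, 0, 0], [0, 0, 0]], dr=[[0, 0, 0], [0, 0, 0], [0, 0, 0], [0, 0, 0], [0, 0, 0]])

```text
time: 3.65
tool_pos: [0.5294, -0.0214, 0.0289]
tool_rot: [-3.141, 0.281, 3.026]
contact_force: [-2.4, -0.2, 4.0]
opening: 0.0229
grip_force: 12.0
```

```bash
python3 -c "
from h import *
plan([-.0414,.088,.047],16);where()"
```

```text
t 3.65 TCP target [ 0.5302 -0.0201  0.0287] travel [-0.0005  0.0013  0.0004] dr [-0.02  0.13 -0.04]
grasp in rack [-42.1  86.7  47.2] F rack [-2.34 -0.43  3.96] t 3.65
```

Call:
arm_command(fingers=[1, 1, 1, 1, 1, 1, 1, 1], travel=[[-0.001, 0, -0.0014], [-0.002, 0, -0.0029], [-0.003, 0, -0.0043], [-0.0042, 0, -0.0058], [-0.0053, 0, -0.0073], [-0.0063, 0, -0.0086], [-0.0063, 0, -0.0086], [-0.0063, 0, -0.0086]], dr=[[0, 0, 0], [0, 0, 0], [0, 0, 0], [0, 0, 0], [0, 0, 0], [0, 0, 0], [0, 0, 0], [0, 0, 0]])

```text
time: 4.32
tool_pos: [0.5332, -0.0218, 0.0388]
tool_rot: [-3.141, 0.282, 3.026]
contact_force: [0.2, -0.4, -1.9]
opening: 0.0229
grip_force: 12.0
```

Call:
arm_command(fingers=[1, 1, 1], travel=[[0, 0, 0], [0, 0, 0], [0, 0, 0]], dr=[[0, 0, 0], [0, 0, 0], [0, 0, 0]])

```text
time: 4.57
tool_pos: [0.5331, -0.0218, 0.0386]
tool_rot: [-3.141, 0.281, 3.026]
contact_force: [0.1, 0.0, -1.4]
opening: 0.0232
grip_force: 12.0
```

```bash
python3 - <<'E'
from h import *
from cell import *
where(); c=read_camera("wrist"); cv2.imwrite("pics/w2.png",c["color"]); where(); observe()
c=read_camera("scene"); cv2.imwrite("pics/s2.png",cv2.resize(c["color"][130:270,140:320],None,fx=4,fy=4)); where()
E
```

```text
grasp in rack [-38.4  86.7  56.8] F rack [ 0.1   0.04 -1.39] t 4.5667
grasp in rack [-38.4  86.6  56.8] F rack [ 0.78  0.42 -2.13] t 4.6167
grasp in rack [-38.4  86.7  56.8] F rack [ 0.92  0.25 -1.03] t 4.6667
```

View pics/s2.png

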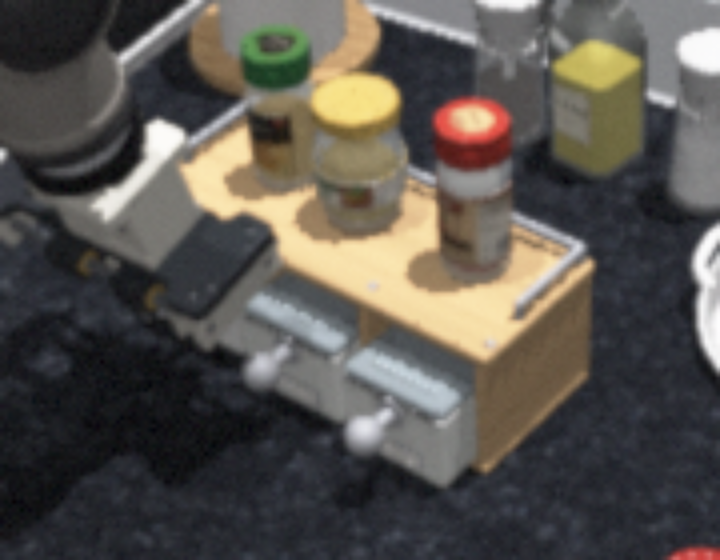

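The scene crop shows the gripper on the left knob, with everything else undisturbed. The reading is about 1.5 N, so the left box is probably the light one. I'll let it down, release it and move to the middle.

Call:
arm_command(fingers=[1, 1, 1, 1, 1, 1, 1, 1], travel=[[0.001, 0, 0.0014], [0.002, 0, 0.0029], [0.003, 0, 0.0043], [0.0042, 0, 0.0058], [0.0053, 0, 0.0073], [0.0063, 0, 0.0086], [0.0063, 0, 0.0086], [0.0063, 0, 0.0086]], dr=[[0, 0, 0], [0, 0, 0], [0, 0, 0], [0, 0, 0], [0, 0, 0], [0, 0, 0], [0, 0, 0], [0, 0, 0]])

```text
time: 5.33
tool_pos: [0.5296, -0.0214, 0.0288]
tool_rot: [-3.141, 0.282, 3.026]
contact_force: [-1.1, -0.5, 2.9]
opening: 0.0225
grip_force: 12.0
```

Call:
arm_command(fingers=[-0.1, -0.1, -0.1, -0.1, -0.1, -0.1, -0.1, -0.1], travel=[[0, 0, 0], [0, 0, 0], [0, 0, 0], [0, 0, 0], [0, 0, -0.015], [0, 0, -0.035], [0, 0, -0.06], [0, 0, -0.065]], dr=[[0, 0, 0], [0, 0, 0], [0, 0, 0], [0, 0, 0], [0, 0, 0], [0, 0, 0], [0, 0, 0], [0, 0, 0]])

```text
time: 6.0
tool_pos: [0.5122, -0.0194, 0.0939]
tool_rot: [-3.141, 0.285, 3.026]
contact_force: [1.3, -0.1, 0.9]
opening: 0.0502
grip_force: 0.0
```

```bash
python3 -c "
from h import *
plan([-.0467-.016,-.001,.047+.055],16);where()"
```

```text
t 6.0 TCP target [ 0.4988 -0.1061  0.0837] travel [ 0.006  -0.0877  0.0089] dr [-0.04  0.33 -0.03]
grasp in rack [-59.4  86.7 112.1] F rack [1.28 0.02 0.89] t 6.0
```

Call:
arm_command(fingers=[-0.1, -0.1, -0.1, -0.1, -0.1, -0.1, -0.1, -0.1], travel=[[0.002, -0.03, 0.0], [0.004, -0.06, 0.0], [0.006, -0.08, 0.0], [0.006, -0.0877, 0.005], [0.006, -0.0877, 0.015], [0.006, -0.0877, 0.03], [0.006, -0.0877, 0.045], [0.006, -0.0877, 0.055]], dr=[[0, 0.3, 0], [0, 0.3, 0], [0, 0.3, 0], [0, 0.3, 0], [0, 0.3, 0], [0, 0.3, 0], [0, 0.3, 0], [0, 0.3, 0]])

```text
time: 6.67
tool_pos: [0.5106, -0.1068, 0.0346]
tool_rot: [3.141, 0.274, 3.026]
contact_force: [-0.1, -0.7, -0.9]
opening: 0.0502
grip_force: 0.0
```

```bash
python3 -c "
from h import *
plan([-.0467,-.001,.047],16);where()"
```

```text
t 6.6667 TCP target [ 0.5147 -0.1079  0.0287] travel [-0.0025 -0.0007  0.0068] dr [ 0.01 -0.29 -0.04]
grasp in rack [-50.8  -0.4  52.9] F rack [ 0.   -0.68 -0.86] t 6.6667
```

Call:
arm_command(fingers=[-0.1, -0.1, 1, 1, 1, 1, 1, 1], travel=[[-0.002, -0.0006, 0.006], [-0.002, -0.0006, 0.006], [-0.002, -0.0006, 0.006], [-0.002, -0.0006, 0.006], [-0.002, -0.0006, 0.006], [-0.002, -0.0006, 0.006], [-0.002, -0.0006, 0.006], [-0.002, -0.0006, 0.006]], dr=[[0, -0.3, 0], [0, -0.3, 0], [0, -0.3, 0], [0, -0.3, 0], [0, -0.3, 0], [0, -0.3, 0], [0, -0.3, 0], [0, -0.3, 0]])

```text
time: 7.33
tool_pos: [0.5145, -0.1085, 0.0319]
tool_rot: [-3.141, 0.282, 3.026]
contact_force: [-0.8, 0.3, 4.1]
opening: 0.0233
grip_force: 12.0
```

```bash
python3 -c "
from h import *
where()"
```

```text
grasp in rack [-46.9  -1.6  50.1] F rack [-0.78  0.24  4.06] t 7.3333
```

Call:
arm_command(fingers=[1, 1, 1, 1, 1, 1, 1, 1], travel=[[-0.001, 0, -0.0014], [-0.002, 0, -0.0029], [-0.003, 0, -0.0043], [-0.0042, 0, -0.0058], [-0.0053, 0, -0.0073], [-0.0063, 0, -0.0086], [-0.0063, 0, -0.0086], [-0.0063, 0, -0.0086]], dr=[[0, 0, 0], [0, 0, 0], [0, 0, 0], [0, 0, 0], [0, 0, 0], [0, 0, 0], [0, 0, 0], [0, 0, 0]])

```text
time: 8.0
tool_pos: [0.5179, -0.1089, 0.0414]
tool_rot: [-3.142, 0.281, 3.026]
contact_force: [1.5, -0.1, -3.5]
opening: 0.0226
grip_force: 12.0
```

Call:
arm_command(fingers=[1, 1], travel=[[0, 0, 0], [0, 0, 0]], dr=[[0, 0, 0], [0, 0, 0]])

```text
time: 8.17
tool_pos: [0.5178, -0.1089, 0.0413]
tool_rot: [-3.142, 0.281, 3.026]
contact_force: [1.5, 0.4, -4.6]
opening: 0.0226
grip_force: 12.0
```

```bash
python3 -c "
from h import *
where()"
```

```text
grasp in rack [-43.5  -1.6  59.5] F rack [ 1.44  0.53 -4.56] t 8.1667
```

Middle reads about 4 N, so it's full. I'll let it down and go on to the right box.

Call:
arm_command(fingers=[1, 1, 1, 1, 1, 1, 1, 1], travel=[[0.001, 0, 0.0014], [0.002, 0, 0.0029], [0.003, 0, 0.0043], [0.0042, 0, 0.0058], [0.0053, 0, 0.0073], [0.0063, 0, 0.0086], [0.0063, 0, 0.0086], [0.0063, 0, 0.0086]], dr=[[0, 0, 0], [0, 0, 0], [0, 0, 0], [0, 0, 0], [0, 0, 0], [0, 0, 0], [0, 0, 0], [0, 0, 0]])

```text
time: 8.83
tool_pos: [0.5144, -0.1085, 0.0319]
tool_rot: [-3.141, 0.282, 3.026]
contact_force: [-2.8, 0.8, 3.8]
opening: 0.0229
grip_force: 12.0
```

Call:
arm_command(fingers=[-0.1, -0.1, -0.1, -0.1, -0.1, -0.1, -0.1, -0.1], travel=[[0, 0, 0], [0, 0, 0], [0, 0, 0], [0, 0, 0], [0, 0, -0.015], [0, 0, -0.035], [0, 0, -0.06], [0, 0, -0.065]], dr=[[0, 0, 0], [0, 0, 0], [0, 0, 0], [0, 0, 0], [0, 0, 0], [0, 0, 0], [0, 0, 0], [0, 0, 0]])

```text
time: 9.5
tool_pos: [0.4971, -0.1069, 0.0966]
tool_rot: [-3.14, 0.285, 3.026]
contact_force: [0.6, 0.3, 0.9]
opening: 0.0506
grip_force: 0.0
```

```bash
python3 -c "
from h import *
plan([-.0528-.016,-.088,.047+.055],16);where()"
```

```text
t 9.5 TCP target [ 0.4827 -0.1918  0.0837] travel [ 0.0079 -0.086   0.0112] dr [-0.09  0.34 -0.02]
grasp in rack [-64.4  -1.9 114.8] F rack [0.59 0.33 0.87] t 9.5
```

Call:
arm_command(fingers=[-0.1, -0.1, -0.1, -0.1, -0.1, -0.1, -0.1, -0.1], travel=[[0.003, -0.03, 0.0], [0.006, -0.06, 0.0], [0.008, -0.08, 0.0], [0.008, -0.086, 0.005], [0.008, -0.086, 0.015], [0.008, -0.086, 0.03], [0.008, -0.086, 0.045], [0.008, -0.086, 0.058]], dr=[[0, 0.2, 0], [0, 0.2, 0], [0, 0.2, 0], [0, 0.2, 0], [0, 0.2, 0], [0, 0.2, 0], [0, 0.2, 0], [0, 0.2, 0]])

```text
time: 10.17
tool_pos: [0.4947, -0.1914, 0.0339]
tool_rot: [3.141, 0.276, 3.026]
contact_force: [-0.5, -0.3, -0.8]
opening: 0.0503
grip_force: 0.0
```

```bash
python3 -c "
from h import *
plan([-.0528,-.088,.047],16);where()"
```

```text
t 10.1667 TCP target [ 0.4986 -0.1937  0.0287] travel [-0.0026 -0.0018  0.0061] dr [ 0.04 -0.18 -0.03]
grasp in rack [-56.9 -86.3  52.2] F rack [-0.46 -0.37 -0.84] t 10.1667
```

Call:
arm_command(fingers=[-0.1, -0.1, 1, 1, 1, 1, 1, 1], travel=[[-0.002, -0.0016, 0.0065], [-0.002, -0.0016, 0.0065], [-0.002, -0.0016, 0.0065], [-0.002, -0.0016, 0.0065], [-0.002, -0.0016, 0.0065], [-0.002, -0.0016, 0.0065], [-0.002, -0.0016, 0.0065], [-0.002, -0.0016, 0.0065]], dr=[[0, -0.2, 0], [0, -0.2, 0], [0, -0.2, 0], [0, -0.2, 0], [0, -0.2, 0], [0, -0.2, 0], [0, -0.2, 0], [0, -0.2, 0]])

```text
time: 10.83
tool_pos: [0.4984, -0.1949, 0.0307]
tool_rot: [-3.141, 0.282, 3.026]
contact_force: [-0.9, 0.9, 3.3]
opening: 0.023
grip_force: 12.0
```

```bash
python3 -c "
from h import *
where()"
```

```text
grasp in rack [-53.  -89.3  49. ] F rack [-1.04  0.83  3.26] t 10.8333
```

Call:
arm_command(fingers=[1, 1, 1, 1, 1, 1, 1, 1], travel=[[-0.001, 0, -0.0014], [-0.002, 0, -0.0029], [-0.003, 0, -0.0043], [-0.0042, 0, -0.0058], [-0.0053, 0, -0.0073], [-0.0063, 0, -0.0086], [-0.0063, 0, -0.0086], [-0.0063, 0, -0.0086]], dr=[[0, 0, 0], [0, 0, 0], [0, 0, 0], [0, 0, 0], [0, 0, 0], [0, 0, 0], [0, 0, 0], [0, 0, 0]])

```text
time: 11.5
tool_pos: [0.5018, -0.1952, 0.0402]
tool_rot: [-3.142, 0.281, 3.026]
contact_force: [0.8, 0.3, -3.7]
opening: 0.0229
grip_force: 12.0
```

Call:
arm_command(fingers=[1, 1], travel=[[0, 0, 0], [0, 0, 0]], dr=[[0, 0, 0], [0, 0, 0]])

```text
time: 11.67
tool_pos: [0.5018, -0.1952, 0.0401]
tool_rot: [3.142, 0.281, 3.026]
contact_force: [1.0, 0.3, -2.4]
opening: 0.0231
grip_force: 12.0
```

```bash
python3 -c "
from h import *
where()"
```

```text
grasp in rack [-49.5 -89.2  58.3] F rack [ 0.99  0.42 -2.4 ] t 11.6667
```

Call:
arm_command(fingers=[1], travel=[[0, 0, 0]], dr=[[0, 0, 0]])

```text
time: 11.75
tool_pos: [0.5018, -0.1952, 0.0401]
tool_rot: [3.142, 0.281, 3.026]
contact_force: [0.3, -0.4, -3.3]
opening: 0.0235
grip_force: 12.0
```

Call:
arm_command(fingers=[1], travel=[[0, 0, 0]], dr=[[0, 0, 0]])

```text
time: 11.83
tool_pos: [0.5018, -0.1952, 0.0401]
tool_rot: [3.142, 0.281, 3.026]
contact_force: [0.0, 0.2, -3.1]
opening: 0.0227
grip_force: 12.0
```

Call:
arm_command(fingers=[1, 1, 1, 1, 1, 1, 1, 1], travel=[[0.001, 0, 0.0014], [0.002, 0, 0.0029], [0.003, 0, 0.0043], [0.0042, 0, 0.0058], [0.0053, 0, 0.0073], [0.0063, 0, 0.0086], [0.0063, 0, 0.0086], [0.0063, 0, 0.0086]], dr=[[0, 0, 0], [0, 0, 0], [0, 0, 0], [0, 0, 0], [0, 0, 0], [0, 0, 0], [0, 0, 0], [0, 0, 0]])

```text
time: 12.5
tool_pos: [0.4984, -0.1948, 0.0306]
tool_rot: [-3.141, 0.282, 3.026]
contact_force: [-3.5, 1.6, 4.3]
opening: 0.0229
grip_force: 12.0
```

Call:
arm_command(fingers=[-0.1, -0.1, -0.1, -0.1, -0.1, -0.1, -0.1, -0.1], travel=[[0, 0, 0], [0, 0, 0], [0, 0, 0], [0, 0, 0], [0, 0, -0.015], [0, 0, -0.035], [0, 0, -0.06], [0, 0, -0.065]], dr=[[0, 0, 0], [0, 0, 0], [0, 0, 0], [0, 0, 0], [0, 0, 0], [0, 0, 0], [0, 0, 0], [0, 0, 0]])

```text
time: 13.17
tool_pos: [0.4811, -0.1935, 0.0955]
tool_rot: [-3.139, 0.285, 3.026]
contact_force: [0.7, -0.1, 0.8]
opening: 0.0503
grip_force: 0.0
```

```bash
python3 -c "
from h import *
plan([-.0418-.018,.087,.047+.062],16);where()"
```

```text
t 13.1667 TCP target [ 0.5118 -0.019   0.0907] travel [-0.0086  0.1769  0.0071] dr [-0.14  0.33 -0.01]
grasp in rack [-70.3 -89.8 113.8] F rack [ 0.73 -0.02  0.83] t 13.1667
```

Right reads about 3.2 N and is full, middle reads about 4 N, and left about 1.5 N is the nearly empty one. I'll go back to the left box and draw it out.

Call:
arm_command(fingers=[-0.1, -0.1, -0.1, -0.1, -0.1, -0.1, -0.1, -0.1], travel=[[-0.001, 0.03, 0], [-0.003, 0.06, 0], [-0.005, 0.09, 0], [-0.007, 0.12, 0], [-0.0085, 0.15, 0], [-0.0085, 0.17, 0.005], [-0.0085, 0.177, 0.012], [-0.0085, 0.177, 0.025]], dr=[[0, 0.3, 0], [0, 0.3, 0], [0, 0.3, 0], [0, 0.3, 0], [0, 0.3, 0], [0, 0.3, 0], [0, 0.3, 0], [0, 0.3, 0]])

```text
time: 13.83
tool_pos: [0.5165, -0.017, 0.0711]
tool_rot: [-3.141, 0.278, 3.029]
contact_force: [0.2, -0.7, -0.1]
opening: 0.0505
grip_force: 0.0
```

```bash
python3 -c "
from h import *
plan([-.0418,.087,.048],16);where()"
```

```text
t 13.8333 TCP target [ 0.5297 -0.0211  0.0297] travel [-0.0017 -0.0025  0.0435] dr [ 0.03 -0.08  0.12]
grasp in rack [-55.3  89.5  89.4] F rack [ 0.28 -0.63 -0.06] t 13.8333
```

Call:
arm_command(fingers=[-0.1, -0.1, -0.1, -0.1, 1, 1, 1, 1], travel=[[-0.001, -0.001, 0.015], [-0.0015, -0.0015, 0.03], [-0.0015, -0.0015, 0.04], [-0.0015, -0.0015, 0.043], [-0.0015, -0.0015, 0.043], [-0.0015, -0.0015, 0.043], [-0.0015, -0.0015, 0.043], [-0.0015, -0.0015, 0.043]], dr=[[0, 0, 0], [0, 0, 0], [0, 0, 0], [0, 0, 0], [0, 0, 0], [0, 0, 0], [0, 0, 0], [0, 0, 0]], squeeze=12)

```text
time: 14.5
tool_pos: [0.529, -0.0218, 0.0307]
tool_rot: [-3.141, 0.277, 3.026]
contact_force: [0.2, 0.3, -0.1]
opening: 0.0285
grip_force: 0.0
```

Call:
arm_command(fingers=[1, 1, 1], travel=[[0, 0, 0], [0, 0, 0], [0, 0, 0]], dr=[[0, 0, 0], [0, 0, 0], [0, 0, 0]])

```text
time: 14.75
tool_pos: [0.5289, -0.0217, 0.0305]
tool_rot: [-3.141, 0.277, 3.026]
contact_force: [-1.3, -0.5, 3.2]
opening: 0.0226
grip_force: 12.0
```

```bash
python3 -c "
from h import *
where()
for x,z,th in [(-.08,.0475,12),(-.115,.047,7),(-.13,.044,3),(-.146,.0425,0)]: plan([x,.0875,z],th)"
```

```text
grasp in rack [-42.5  86.3  48.8] F rack [-1.25 -0.66  3.16] t 14.75
t 14.75 TCP target [ 0.4905 -0.016   0.0289] travel [ 0.0377  0.0012 -0.0091] dr [-0.02  3.86 -0.04]
t 14.75 TCP target [ 0.4541 -0.0118  0.0281] travel [ 0.0732  0.0012 -0.0183] dr [-0.02  8.86 -0.04]
t 14.75 TCP target [ 0.4379 -0.01    0.025 ] travel [ 0.0897  0.0012 -0.0198] dr [-0.02 12.86 -0.04]
t 14.75 TCP target [ 0.421  -0.008   0.0235] travel [ 0.1065  0.0012 -0.023 ] dr [-0.02 15.86 -0.04]
```

Call:
arm_command(fingers=[1, 1, 1, 1, 1, 1, 1, 1], travel=[[0.0035, 0, -0.001], [0.008, 0, -0.0023], [0.013, 0, -0.0037], [0.018, 0, -0.0051], [0.023, 0, -0.0065], [0.028, 0, -0.0079], [0.033, 0, -0.0093], [0.0375, 0, -0.0105]], dr=[[0, 0.4, 0], [0, 0.8, 0], [0, 1.3, 0], [0, 1.8, 0], [0, 2.3, 0], [0, 2.8, 0], [0, 3.3, 0], [0, 3.9, 0]])

```text
time: 15.42
tool_pos: [0.4892, -0.0171, 0.0298]
tool_rot: [-3.142, 0.206, 3.026]
contact_force: [1.2, -0.1, 0.4]
opening: 0.0229
grip_force: 12.0
```

```bash
python3 -c "
from h import *
where()
for x,z,th in [(-.115,.0485,7),(-.13,.0455,4),(-.15,.0445,0)]: plan([x,.087,z],th)"
```

```text
grasp in rack [-81.1  86.3  48.4] F rack [1.2  0.05 0.44] t 15.4167
t 15.4167 TCP target [ 0.4541 -0.0123  0.0296] travel [ 0.0348  0.0006 -0.0072] dr [-0.01  4.83 -0.04]
t 15.4167 TCP target [ 0.4382 -0.0105  0.0265] travel [ 0.051   0.0006 -0.0074] dr [-0.01  7.83 -0.04]
t 15.4167 TCP target [ 0.417  -0.008   0.0255] travel [ 0.0721  0.0006 -0.0108] dr [-1.000e-02  1.183e+01 -4.000e-02]
```

Call:
arm_command(fingers=[1, 1, 1, 1, 1, 1, 1, 1], travel=[[0.005, 0, -0.001], [0.01, 0, -0.002], [0.015, 0, -0.003], [0.02, 0, -0.004], [0.025, 0, -0.005], [0.03, 0, -0.006], [0.033, 0, -0.0068], [0.0348, 0, -0.0072]], dr=[[0, 0.7, 0], [0, 1.4, 0], [0, 2.1, 0], [0, 2.8, 0], [0, 3.5, 0], [0, 4.2, 0], [0, 4.6, 0], [0, 4.8, 0]])

```text
time: 16.08
tool_pos: [0.4543, -0.013, 0.0297]
tool_rot: [-3.142, 0.123, 3.026]
contact_force: [0.4, -0.2, -0.8]
opening: 0.023
grip_force: 12.0
```

```bash
python3 -c "
from h import *
from cell import *
where()
for x,z,th in [(-.118,.0448,7),(-.15,.0448,2)]: plan([x,.087,z],th)
c=read_camera('scene'); cv2.imwrite('pics/s3.png',cv2.resize(c['color'][130:290,120:320],None,fx=3.5,fy=3.5))
print(observe()['qpos'].round(2))"
```

```text
grasp in rack [-114.7   86.4   48.6] F rack [ 0.44 -0.18 -0.77] t 16.0833
t 16.0833 TCP target [ 0.4511 -0.012   0.0259] travel [0.0038 0.0006 0.0033] dr [-0.01  0.06 -0.04]
t 16.0833 TCP target [ 0.4177 -0.0081  0.0258] travel [ 0.0372  0.0006 -0.0007] dr [-0.01  5.06 -0.04]
[-0.21  0.45  2.06  0.02  0.51 -1.68]
```

View pics/s3.png

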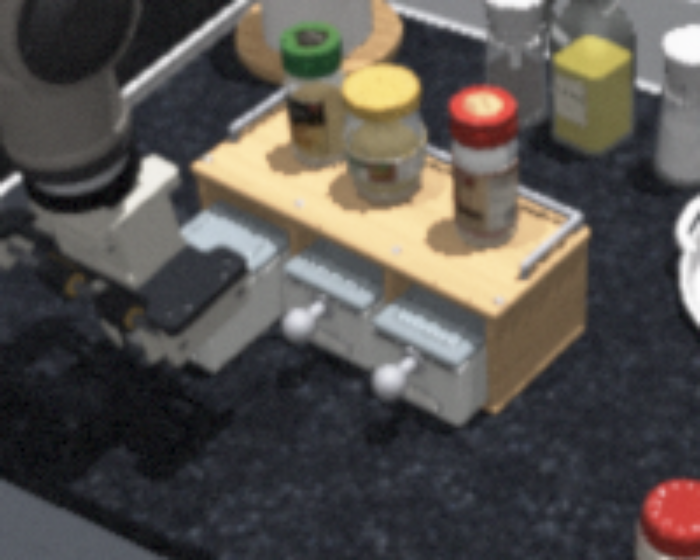

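The crop shows the left box drawn out level, with the other two boxes and the jars undisturbed. Next I'll lower its front and draw it clear of the rack.

Call:
arm_command(fingers=[1, 1, 1, 1, 1, 1, 1, 1], travel=[[0.0015, 0, 0.001], [0.0025, 0, 0.0022], [0.004, 0, 0.0033], [0.006, 0, 0.0031], [0.009, 0, 0.0028], [0.012, 0, 0.0025], [0.015, 0, 0.0021], [0.018, 0, 0.0017]], dr=[[0, 0, 0], [0, 0, 0], [0, 0, 0], [0, 0.3, 0], [0, 0.7, 0], [0, 1.1, 0], [0, 1.5, 0], [0, 2, 0]])

```text
time: 16.8
tool_pos: [0.4371, -0.011, 0.0259]
tool_rot: [-3.141, 0.089, 3.026]
contact_force: [1.6, 0.1, 1.4]
opening: 0.0225
grip_force: 12.0
```

Call:
arm_command(fingers=[1, 1, 1, 1, 1, 1, 1, 1], travel=[[0.003, 0, -0.0004], [0.006, 0, -0.0007], [0.009, 0, -0.001], [0.012, 0, -0.0014], [0.015, 0, -0.0017], [0.018, 0, -0.002], [0.0195, 0, -0.0018], [0.0195, 0, -0.0014]], dr=[[0, 0.4, 0], [0, 0.8, 0], [0, 1.2, 0], [0, 1.7, 0], [0, 2.2, 0], [0, 2.7, 0], [0, 3, 0], [0, 3, 0]])

```text
time: 17.47
tool_pos: [0.4173, -0.0086, 0.0255]
tool_rot: [3.141, 0.036, 3.025]
contact_force: [-2.3, 0.2, 9.0]
opening: 0.0231
grip_force: 12.0
```

```bash
python3 -c "
from h import *
where()
plan([-.1505,.087,.0438],2)"
```

```text
grasp in rack [-150.4   86.5   44.5] F rack [-2.34 -0.08  9.02] t 17.4667
t 17.4667 TCP target [ 0.4172 -0.0081  0.0248] travel [0.0002 0.0005 0.0007] dr [ 0.    0.04 -0.05]
```

The box front is resting on the worktop. I'll release it, rise and check.

Call:
arm_command(fingers=[1, -0.1, -0.1, -0.1, -0.1, -0.1, -0.1, -0.1], travel=[[0, 0, -0.001], [0, 0, -0.001], [0, 0, -0.001], [0, 0, -0.001], [0, 0, -0.001], [0, 0, -0.015], [0, 0, -0.04], [0, 0, -0.065]], dr=[[0, 0, 0], [0, 0, 0], [0, 0, 0], [0, 0, 0], [0, 0, 0], [0, 0, 0], [0, 0, 0], [0, 0, 0]])

```text
time: 18.13
tool_pos: [0.4144, -0.0083, 0.0905]
tool_rot: [3.141, 0.034, 3.026]
contact_force: [0.6, 0.2, 0.4]
opening: 0.0504
grip_force: 0.0
```

Call:
arm_command(fingers=[-0.1, -0.1], travel=[[0, 0, -0.03], [0, 0, -0.03]], dr=[[0, 0, 0], [0, 0, 0]])

```text
time: 18.3
tool_pos: [0.4167, -0.0088, 0.1246]
tool_rot: [-3.141, 0.045, 3.026]
contact_force: [0.9, -0.1, 0.9]
opening: 0.0506
grip_force: 0.0
```

```bash
python3 - <<'E'
from h import *
from cell import *
where(); plan([-.0475-.02,-.001,.048+.07],16)
c=read_camera('scene'); cv2.imwrite('pics/s4.png',cv2.resize(c['color'][130:290,120:320],None,fx=3.5,fy=3.5))
c=read_camera('top');W=world(c)
K=(W-O)@RR
m=(K[...,0]>-.18)&(K[...,0]<-.002)&(abs(K[...,1])<.15)
z=W[...,2]
k=m&(z>.04)&(z<.075)
for y0 in (.087,-.001,-.089):
    q=K[k&(abs(K[...,1]-y0)<.045)]
    lid=q[q[:,2]>.055]
    print(y0,len(q),q.min(0).round(4),q.max(0).round(4), np.median(q[:,2]))
    p=q[(q[:,2]<.068)]
q=K[m&(z>.055)&(z<.075)&(K[...,1]>.03)]
if len(q)>20: print(cv2.minAreaRect((q[:,:2]*1000).astype(np.float32)))
E
```

```text
grasp in rack [-151.    86.2  143.6] F rack [0.93 0.05 0.88] t 18.3
t 18.3 TCP target [ 0.494  -0.1055  0.0997] travel [-0.0868 -0.0871  0.0288] dr [ -0.05 -13.44  -0.03]
0.087 830 [-0.1139  0.0498  0.0412] [-0.0222  0.1277  0.07  ] 0.061636614663435806
-0.001 306 [-0.0582 -0.0386  0.0405] [-0.0021  0.038   0.0737] 0.06425185307011566
-0.089 357 [-0.0636 -0.1258  0.0422] [-0.0021 -0.0497  0.0735] 0.06510893165062111
((-49.018165588378906, 84.3799057006836), (94.01716613769531, 112.91297912597656), 77.75055694580078)
```

View pics/s4.png

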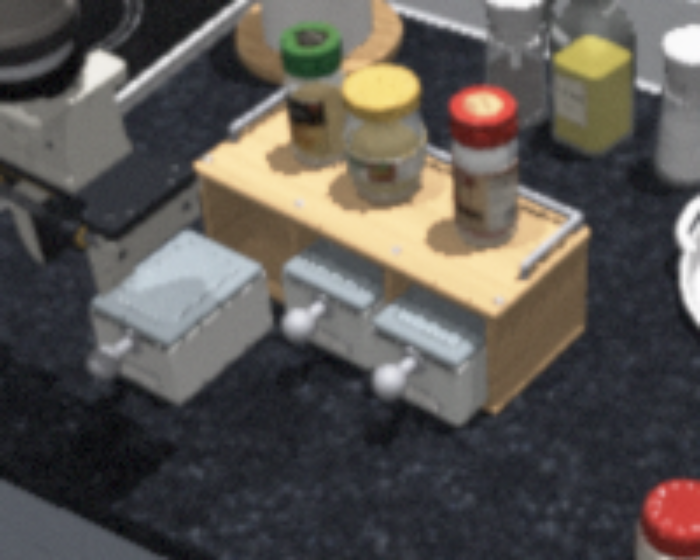

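The crop shows the left box flat on the worktop, about 22 mm clear of the rack, with its knob in front. Now the middle box.

Call:
arm_command(fingers=[0.1, 0.1, 0.1, 0.1, 0.1, 0.1], travel=[[-0.02, -0.02, 0], [-0.04, -0.04, 0], [-0.06, -0.06, 0.01], [-0.08, -0.08, 0.02], [-0.087, -0.087, 0.028], [-0.087, -0.087, 0.028]], dr=[[0, -3, 0], [0, -6, 0], [0, -9, 0], [0, -12, 0], [0, -13.4, 0], [0, -13.4, 0]])

```text
time: 18.9
tool_pos: [0.4902, -0.1059, 0.0926]
tool_rot: [3.14, 0.266, 3.023]
contact_force: [-0.4, 0.8, -0.3]
opening: 0.0415
grip_force: 0.0
```

```bash
python3 -c "
from h import *
where()
plan([-.047,-.001,.048],16)"
```

```text
grasp in rack [-71.   -1.8 110.9] F rack [-0.47  0.75 -0.32] t 18.9
t 18.9 TCP target [ 0.5144 -0.1079  0.0297] travel [-0.0068  0.0008  0.067 ] dr [ 0.02 -0.74 -0.21]
```

Call:
arm_command(fingers=[0.1, 0.1, 0.1, 0.1, 0.1, 0.1, 1, 1], travel=[[-0.004, 0, 0.008], [-0.0065, 0, 0.025], [-0.0065, 0, 0.042], [-0.0065, 0, 0.057], [-0.0065, 0, 0.066], [-0.0065, 0, 0.066], [-0.0065, 0, 0.066], [-0.0065, 0, 0.066]], dr=[[0, -0.7, 0], [0, -0.7, 0], [0, -0.7, 0], [0, -0.7, 0], [0, -0.7, 0], [0, -0.7, 0], [0, -0.7, 0], [0, -0.7, 0]], squeeze=15)

```text
time: 19.57
tool_pos: [0.5153, -0.1075, 0.0342]
tool_rot: [-3.142, 0.283, 3.026]
contact_force: [0.2, -0.3, -0.2]
opening: 0.0324
grip_force: 0.0
```

Call:
arm_command(fingers=[1, 1, 1, 1], travel=[[0, 0, 0], [0, 0, 0], [0, 0, 0], [0, 0, 0]], dr=[[0, 0, 0], [0, 0, 0], [0, 0, 0], [0, 0, 0]])

```text
time: 19.9
tool_pos: [0.5156, -0.1078, 0.0345]
tool_rot: [-3.141, 0.284, 3.026]
contact_force: [-1.5, 1.8, 4.9]
opening: 0.0228
grip_force: 15.0
```

```bash
python3 -c "
from h import *
where()"
```

```text
grasp in rack [-45.9  -0.7  52.7] F rack [-1.67  1.65  4.87] t 19.9
```

Call:
arm_command(fingers=[1, 1, 1, 1, 1, 1, 1, 1], travel=[[-0.0012, 0, 0.0003], [-0.0027, 0, 0.0008], [-0.0042, 0, 0.0012], [-0.0058, 0, 0.0017], [-0.0073, 0, 0.0021], [-0.0088, 0, 0.0025], [-0.0104, 0, 0.003], [-0.0118, 0, 0.0034]], dr=[[0, 0, 0], [0, 0, 0], [0, 0, 0], [0, 0, 0], [0, 0, 0], [0, 0, 0], [0, 0, 0], [0, 0, 0]])

```text
time: 20.57
tool_pos: [0.527, -0.109, 0.0344]
tool_rot: [3.142, 0.282, 3.026]
contact_force: [-7.4, 1.4, 11.2]
opening: 0.0225
grip_force: 15.0
```

```bash
python3 -c "
from h import *
where()"
```

```text
grasp in rack [-34.4  -0.6  52.7] F rack [-7.5   0.57 11.24] t 20.5667
```

Call:
arm_command(fingers=[1, 1, 1, 1], travel=[[-0.001, 0, 0.0003], [-0.002, 0, 0.0006], [-0.003, 0, 0.0009], [-0.004, 0, 0.0011]], dr=[[0, 0, 0], [0, 0, 0], [0, 0, 0], [0, 0, 0]])

```text
time: 20.9
tool_pos: [0.531, -0.1094, 0.0344]
tool_rot: [3.141, 0.282, 3.026]
contact_force: [-6.6, 1.0, 9.2]
opening: 0.0228
grip_force: 15.0
```

```bash
python3 -c "
from h import *
where()"
```

```text
grasp in rack [-30.3  -0.6  52.7] F rack [-6.63  0.27  9.17] t 20.9
```

Call:
arm_command(fingers=[1, 1, 1], travel=[[-0.0012, 0, 0.0], [-0.0022, 0, 0.0003], [-0.0032, 0, 0.0006]], dr=[[0, 0, 0], [0, 0, 0], [0, 0, 0]])

```text
time: 21.15
tool_pos: [0.5342, -0.1098, 0.0345]
tool_rot: [3.141, 0.282, 3.026]
contact_force: [-6.2, 0.7, 7.5]
opening: 0.0229
grip_force: 15.0
```

Call:
arm_command(fingers=[1], travel=[[-0.001, 0, 0.0003]], dr=[[0, 0, 0]])

```text
time: 21.23
tool_pos: [0.5352, -0.1099, 0.0344]
tool_rot: [3.141, 0.282, 3.026]
contact_force: [-6.2, 1.1, 7.1]
opening: 0.0228
grip_force: 15.0
```

```bash
python3 -c "
from h import *
where()"
```

```text
grasp in rack [-26.2  -0.6  52.7] F rack [-6.25  0.42  7.08] t 21.2333
```

Still only sliding friction, so I'll creep on, reading the force at every row.

Call:
arm_command(fingers=[1], travel=[[-0.001, 0, 0.0003]], dr=[[0, 0, 0]])

```text
time: 21.32
tool_pos: [0.5362, -0.11, 0.0344]
tool_rot: [3.141, 0.282, 3.026]
contact_force: [-6.8, 1.2, 8.7]
opening: 0.0225
grip_force: 15.0
```

Call:
arm_command(fingers=[1], travel=[[-0.001, 0, 0.0003]], dr=[[0, 0, 0]])

```text
time: 21.4
tool_pos: [0.5365, -0.11, 0.0343]
tool_rot: [3.141, 0.28, 3.026]
contact_force: [-15.1, 0.1, 16.1]
opening: 0.0227
grip_force: 15.0
```

The cork is felt: the force jumped to 15 N. I'll release and move to the right box.

Call:
arm_command(fingers=[0.1, 0.1, 0.1, 0.1, 0.1, 0.1, 0.1, 0.1], travel=[[0.0005, 0, 0], [0.0005, 0, 0], [0.0005, 0, 0], [0.0005, 0, -0.002], [0.0005, 0, -0.015], [0.0005, 0, -0.035], [0.0005, 0, -0.06], [0.0005, 0, -0.07]], dr=[[0, 0, 0], [0, 0, 0], [0, 0, 0], [0, 0, 0], [0, 0, 0], [0, 0, 0], [0, 0, 0], [0, 0, 0]])

```text
time: 22.07
tool_pos: [0.5186, -0.1083, 0.1036]
tool_rot: [-3.141, 0.286, 3.026]
contact_force: [1.0, 0.0, 0.1]
opening: 0.0411
grip_force: 0.0
```

```bash
python3 -c "
from h import *
where()
plan([-.053-.018,-.088,.048+.062],16)"
```

```text
grasp in rack [-42.9  -0.9 121.8] F rack [1.   0.13 0.06] t 22.0667
t 22.0667 TCP target [ 0.4806 -0.1916  0.0917] travel [ 0.0304 -0.0871  0.0035] dr [-0.06  0.37 -0.03]
```

Call:
arm_command(fingers=[0.1, 0.1, 0.1, 0.1, 0.1, 0.1, 0.1, 0.1], travel=[[0.015, -0.025, -0.003], [0.03, -0.055, 0.0], [0.0305, -0.08, 0.0], [0.0305, -0.088, 0.003], [0.0305, -0.088, 0.013], [0.0305, -0.088, 0.028], [0.0305, -0.088, 0.044], [0.0305, -0.088, 0.056]], dr=[[0, 0.2, 0], [0, 0.2, 0], [0, 0.2, 0], [0, 0.2, 0], [0, 0.2, 0], [0, 0.2, 0], [0, 0.2, 0], [0, 0.2, 0]])

```text
time: 22.73
tool_pos: [0.4946, -0.1926, 0.0371]
tool_rot: [3.141, 0.278, 3.026]
contact_force: [0.6, -0.2, 0.9]
opening: 0.0414
grip_force: 0.0
```

```bash
python3 -c "
from h import *
where()
plan([-.053,-.0885,.049],16)"
```

```text
grasp in rack [-56.9 -87.4  55.3] F rack [ 0.58 -0.18  0.89] t 22.7333
t 22.7333 TCP target [ 0.4984 -0.1941  0.0307] travel [-0.0021 -0.0011  0.0072] dr [ 0.04 -0.07 -0.03]
```

Call:
arm_command(fingers=[0.1, 0.1, 1, 1, 1, 1, 1, 1], travel=[[-0.002, -0.0011, 0.007], [-0.002, -0.0011, 0.007], [-0.002, -0.0011, 0.007], [-0.002, -0.0011, 0.007], [-0.002, -0.0011, 0.007], [-0.002, -0.0011, 0.007], [-0.002, -0.0011, 0.007], [-0.002, -0.0011, 0.007]], dr=[[0, 0, 0], [0, 0, 0], [0, 0, 0], [0, 0, 0], [0, 0, 0], [0, 0, 0], [0, 0, 0], [0, 0, 0]], squeeze=15)

```text
time: 23.4
tool_pos: [0.4983, -0.1954, 0.0333]
tool_rot: [-3.141, 0.28, 3.026]
contact_force: [0.1, 0.6, 2.2]
opening: 0.0226
grip_force: 15.0
```

```bash
python3 -c "
from h import *
where()"
```

```text
grasp in rack [-53.  -89.8  51.6] F rack [0.07 0.65 2.24] t 23.4
```

Call:
arm_command(fingers=[1, 1, 1, 1, 1, 1, 1, 1], travel=[[-0.0012, 0, 0.0], [-0.0027, 0, 0.0004], [-0.0042, 0, 0.0009], [-0.0058, 0, 0.0014], [-0.0073, 0, 0.0018], [-0.0088, 0, 0.0022], [-0.0104, 0, 0.0027], [-0.0118, 0, 0.0031]], dr=[[0, 0, 0], [0, 0, 0], [0, 0, 0], [0, 0, 0], [0, 0, 0], [0, 0, 0], [0, 0, 0], [0, 0, 0]])

```text
time: 24.07
tool_pos: [0.51, -0.1969, 0.0333]
tool_rot: [-3.142, 0.279, 3.026]
contact_force: [-6.0, 0.8, 7.0]
opening: 0.023
grip_force: 15.0
```

```bash
python3 -c "
from h import *
where()"
```

```text
grasp in rack [-41.2 -89.9  51.6] F rack [-6.03  0.1   6.95] t 24.0667
```

Call:
arm_command(fingers=[1, 1, 1, 1, 1, 1, 1, 1], travel=[[-0.0013, 0, 0.0003], [-0.0026, 0, 0.0006], [-0.0039, 0, 0.001], [-0.0052, 0, 0.0013], [-0.0065, 0, 0.0017], [-0.0078, 0, 0.0021], [-0.009, 0, 0.0025], [-0.01, 0, 0.0028]], dr=[[0, 0, 0], [0, 0, 0], [0, 0, 0], [0, 0, 0], [0, 0, 0], [0, 0, 0], [0, 0, 0], [0, 0, 0]])

```text
time: 24.73
tool_pos: [0.5203, -0.1981, 0.0333]
tool_rot: [-3.142, 0.279, 3.026]
contact_force: [-4.2, 0.6, 5.7]
opening: 0.0229
grip_force: 15.0
```

Call:
arm_command(fingers=[1, 1], travel=[[-0.001, 0, 0.0003], [-0.002, 0, 0.0006]], dr=[[0, 0, 0], [0, 0, 0]])

```text
time: 24.9
tool_pos: [0.5224, -0.1983, 0.0333]
tool_rot: [-3.142, 0.279, 3.026]
contact_force: [-4.8, 0.9, 6.4]
opening: 0.0227
grip_force: 15.0
```

```bash
python3 -c "
from h import *
where()"
```

```text
grasp in rack [-28.7 -89.9  51.6] F rack [-4.87  0.32  6.42] t 24.9
```

Call:
arm_command(fingers=[1, 1], travel=[[-0.001, 0, 0.0003], [-0.002, 0, 0.0006]], dr=[[0, 0, 0], [0, 0, 0]])

```text
time: 25.07
tool_pos: [0.5244, -0.1986, 0.0333]
tool_rot: [-3.142, 0.279, 3.026]
contact_force: [-5.4, 1.6, 5.8]
opening: 0.0226
grip_force: 15.0
```

Call:
arm_command(fingers=[1], travel=[[-0.001, 0, 0.0003]], dr=[[0, 0, 0]])

```text
time: 25.15
tool_pos: [0.5253, -0.1986, 0.0333]
tool_rot: [3.141, 0.279, 3.026]
contact_force: [-12.8, -0.3, 11.4]
opening: 0.0224
grip_force: 15.0
```

Call:
arm_command(fingers=[1], travel=[[-0.0006, 0, 0.0002]], dr=[[0, 0, 0]])

```text
time: 25.23
tool_pos: [0.5253, -0.1986, 0.0332]
tool_rot: [3.141, 0.278, 3.026]
contact_force: [-13.7, -1.0, 13.7]
opening: 0.0225
grip_force: 15.0
```

Call:
arm_command(fingers=[0.1, 0.1, 0.1, 0.1, 0.1, 0.1, 0.1, 0.1], travel=[[0.0005, 0, 0], [0.0005, 0, 0], [0.0005, 0, 0], [0.0005, 0, -0.002], [0.0005, 0, -0.015], [0.0005, 0, -0.035], [0.0005, 0, -0.06], [0.0005, 0, -0.09]], dr=[[0, 0, 0], [0, 0, 0], [0, 0, 0], [0, 0, 0], [0, 0, 0], [0, 0, 0], [0, 0, 0], [0, 0, 0]])

```text
time: 25.9
tool_pos: [0.5004, -0.1953, 0.1192]
tool_rot: [3.141, 0.277, 3.025]
contact_force: [-0.0, -0.8, 0.4]
opening: 0.0413
grip_force: 0.0
```

Call:
arm_command(fingers=[0.1, 0.1, 0.1], travel=[[0.03, -0.02, -0.02], [0.06, -0.05, -0.04], [0.06, -0.05, -0.04]], dr=[[0, 0, 0], [0, 0, 0], [0, 0, 0]])

```text
time: 26.15
tool_pos: [0.4245, -0.2399, 0.143]
tool_rot: [-3.139, 0.281, 3.024]
contact_force: [1.7, -0.6, 0.1]
opening: 0.0413
grip_force: 0.0
```

```bash
python3 - <<'E'
from h import *
from cell import *
where()
c=read_camera('scene'); cv2.imwrite('pics/s5.png',c['color'][90:330,110:430].repeat(2,0).repeat(2,1))
Ws=world(c)
c=read_camera('top')
for W in (Ws,world(c)):
    K=(W-O)@RR
    for y0,x0 in ((.088,-.15),(-.001,-.026),(-.089,-.026)):
        q=K[(abs(K[...,1]-y0)<.016)&(abs(K[...,0]-x0)<.013)&(K[...,2]>.03)&(K[...,2]<.066)]
        if len(q)>8: print(y0,len(q),[np.round(v,4) for v in knobfit(q)])
E
```

```text
grasp in rack [-121.1 -142.4  161.3] F rack [ 1.74 -0.4   0.09] t 26.15
0.088 82 [array([-0.1495,  0.0854,  0.0435]), np.float64(0.0015)]
0.088 61 [array([-0.1489,  0.0876,  0.0434]), np.float64(0.0018)]
-0.001 60 [array([-0.025 ,  0.0008,  0.0491]), np.float64(0.0015)]
-0.089 62 [array([-0.0256, -0.0892,  0.0484]), np.float64(0.0015)]
```

View pics/s5.png

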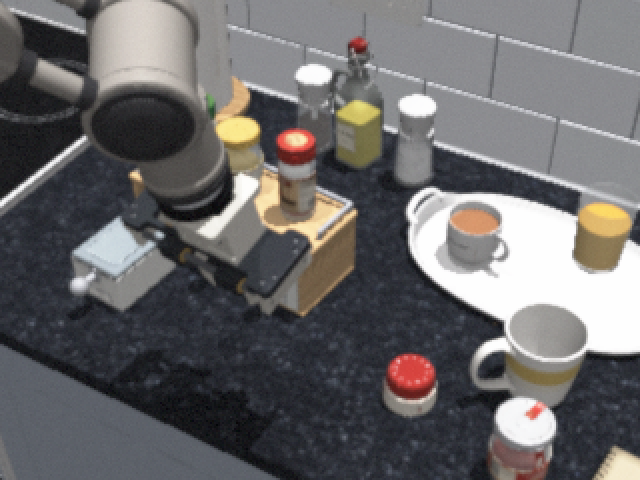

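The final view shows the left box flat in front of the rack and everything else in place. The middle and right knobs measure -25 and -25.6 mm in the rack frame, where fully home is -26 mm. The arm is clear, so I'll let it settle and hand in.

Call:
arm_command(fingers=[0.1, 0.1, 0.1, 0.1], travel=[[0, 0, 0], [0, 0, 0], [0, 0, 0], [0, 0, 0]], dr=[[0, 0, 0], [0, 0, 0], [0, 0, 0], [0, 0, 0]])

```text
time: 26.58
tool_pos: [0.4278, -0.2367, 0.1408]
tool_rot: [3.141, 0.279, 3.027]
contact_force: [0.4, -0.6, 0.2]
opening: 0.0414
grip_force: 0.0
```

```bash
python3 -c "
from cell import *
print(hand_in())"
```

```text
the job is handed in; nothing more can be done
None
```

The job is handed in at about 27 s: the left box felt nearly empty (about 1.5 N, against 4 N middle and 3.2 N right) and now stands flat on the worktop about 22 mm clear of the rack, and the two full boxes were slid at a creep until they met the cork.

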